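# Rebuild the wash-bench organiser tower

## Task

Put the wash-bench organiser back together on its black base: first the blue tier, then the yellow one with the clothespins on it, then the white one with the soap, and last the green lid, one at a time, each lined up and sitting fully home in the one below. Keep the pieces upright while you carry them, and leave the red scrub brush, the pink dipper and the little soap dish where they are.

Things in the scene. Friction and masses are not known exactly. Their poses are not given: they have to be found in the camera images.
- base: black base, fixed to the bench, in mm: plate 170 (x) x 100 (y) x 4 with a shallow open grey socket in the middle, 124 x 60 outside, 114 x 50 inside, rim 18 above the bench. Origin: centre of underside, z up. A tier sits with its shoulder on the rim, foot inside, long sides parallel (either way round); its origin is then 12 above the base's.
- blue_tier: open blue tray, holding a green and an orange scouring block (fixed, below the rim). Body (mm) 124 (x) x 60 (y), walls 5, flat shoulder; under it a foot 98 x 34, 6 deep. 48 high with foot; 0.14 kg. Origin: centre of foot's underside, z up. Grip outside across the 60. Mouth 114 x 50: the next piece's foot drops in with 8 play each way till its shoulder lies on the rim, its origin 42 above this one's. Either way round is fine.
- yellow_tier: open yellow tray, holding wooden clothespins (fixed, below the rim). Body (mm) 124 (x) x 60 (y), walls 5, flat shoulder; under it a foot 98 x 34, 6 deep. 48 high with foot; 0.14 kg. Origin: centre of foot's underside, z up. Grip outside across the 60. Mouth 114 x 50: the next piece's foot drops in with 8 play each way till its shoulder lies on the rim, its origin 42 above this one's. Either way round is fine.
- white_tier: open white tray, holding a pink soap bar (fixed, below the rim). Body (mm) 124 (x) x 60 (y), walls 5, flat shoulder; under it a foot 98 x 34, 6 deep. 48 high with foot; 0.14 kg. Origin: centre of foot's underside, z up. Grip outside across the 60. Mouth 114 x 50: the next piece's foot drops in with 8 play each way till its shoulder lies on the rim, its origin 42 above this one's. Either way round is fine.
- lid: green lid, in mm: plate 124 (x) x 60 (y) x 8, below it a foot 98 x 34, 6 deep, on top in the middle an upright grip fin 50 (x) x 16 (y) x 32 high; 46 high in all, plate top 14 above the origin; 0.10 kg. Origin: centre of foot's underside, z up. Grip the fin across its 16. Seated on a tier, its origin is 42 above the tier's. Either way round is fine.
- brush: red scrub brush with pale bristles lying bristles down, 140 (its x) x 46 x 44 mm high. Origin: centre of the underside. To be left alone.
- dipper: pink open dipper, cup 120 mm across the rim and 75 mm high, flat handle out to 185 mm from the centre along its +y. Origin: centre of the cup's underside. To be left alone.
- soap_dish: small round white dish, 72 mm across, with a green soap end on it, 30 mm high. Origin: centre of the underside. To be left alone.
Mind the look-alikes: they are no part of the job. Several things look just like the base: the one meant starts farthest from the robot's base.

How it is judged:
By the outcome, as a careful person would: the job done as asked, in the order asked, and still so for the second after the job is handed in, with the robot touching nothing.
It also fails if it takes over 120 s, if anything falls off the work surface, if the arm or the gripper's body presses on something with over 40 N, if the wrist force passes 120 N, or if a joint passes its speed limit or range.

## Robot

A 7-joint arm with a two-finger parallel gripper is mounted at the origin on the work surface. World frame = base frame: x ahead of the robot, y to its left, z up, the work surface at z = 0. Lengths are in m, angles in rad, forces in N, time in s.
With the tool pointing down it reaches from about 0.425 to 0.825 m from the base axis. Payload 3.6 kg.
Tool frame: the origin (TCP) lies on the centre line of the jaws, within the pads' length; the fingertips stand ctrl.nose_length ahead of it and the grasp point (between the pads) lies 8 mm behind it (ctrl.nose_length is the distance from the TCP to the fingertips, in m); y points along the fingers, x is the direction in which the jaws open and shut, and the axes are right-handed (so a half turn about y gives the same grasp; the last joint's range is limited). The gripper opens to 85 mm and grips with 20 to 120 N. Pads are 22 mm wide; open, the fingers measure 114 mm over their backs; the gripper's body (76 mm by 85 mm) begins 54 mm behind the grasp point. The pads swing forward as they close: fully open they stand 13 mm farther back than shut.
Start: joints at [-1.212, 0.615, -0.013, 1.423, 0.008, 1.103, -0.04], TCP at [0.245, 0.602, 0.242] pointing down, gripper open.
Joint ranges: [-3.12, 3.12], [-0.3, 2.06], [-1.34, 1.32], [0.26, 2.42], [-1.36, 4.5], [0.01, 1.98], [-2.84, 2.84]. Speed limits (rad/s): [2.79, 2.79, 3.14, 3.14, 3.14, 3.14, 3.14].

## Interface

Orientations are given as a rotation vector (axis times angle).
In Python, from cell import ctrl gives the robot as it stands.
- The arm moves only by the tool servo_tool, never from a script. Its argument "moves" is a list that holds one entry, the list of rows, each a list of 7 numbers: the shift along the tool's x, y, z in units of 25 mm (1.0 is 25 mm), then the turn, a rotation vector about the tool's x, y, z in units of 5 degrees (1.0 is 5 degrees), then the closure, from 0 (fully open) to 1 (shut). In form: [[[dx, dy, dz, ax, ay, az, fingers], ...]]. A call has 1 to 5 rows; each row is the pose to reach, as a shift and turn from the pose commanded when the call began, along the tool's axes at that moment; what a row does not reach only later rows make up. A row lasts 1/8 s, in which the tool goes at most 62.5 mm and 10.7 degrees, less where a joint would pass 70% of its speed; a pose out of reach is approached as far as the arm can. A call with a gripper value outside its range is refused whole. The fingers move at their own pace and stop on an object; "grip_force" is the grip in N (left out, the last holds). Time passes only in rows, so rows that repeat a pose let the fingers close. It gives the time, the measured TCP pose, the force and the opening at its end, in the units of the state.
- ctrl.read_state(): the state, without advancing time (a new reading comes with each control period).
- ctrl.capture(name): name is "side" or "top"; returns the picture (384x512x3 uint8, red, green, blue); there is no depth.
- ctrl.camera_info(name): a dict with "fx", "fy", "cx", "cy" (pixels), "D" ([k1, k2, p1, p2, k3] as OpenCV has them; the pictures are not rectified), "view" (4x4, takes a point from world to camera coordinates). Camera axes: x right, y down, z forward; pixel columns grow to the right and rows downward; lengths in m; the calibration is good to about 2 mm. A picture is of the moment at which its call begins. camera_info takes no time and is no camera call.
- ctrl.close_job(): hands the job in, once; it reports no verdict.
Trained networks look in the newest picture that a camera, given by its name, has taken for a name from the list of things; names that differ only in an ending like _2 or _b are one class to them, and where a whole thing is asked for, a point or a joint stands for the part that bears it (a point fixed in the world has none). Each returns a list of dicts, best first, with "confidence" (0 to 1); they miss things now and then, are a little off and sometimes report something else, mostly with a low value. They report only what shows in the picture. A call takes as long as a camera call. They do not tell look-alikes from the thing itself.
- ctrl.look_for(camera, target): "box" ([left, top, right, bottom] in pixels, round what is visible of it).
The state is a dict: "t": time; "joint_pos": joint angles; "joint_vel": joint speeds; "joint_efforts": joint torques, N m; "position": TCP position; "orientation": TCP orientation; "contact_force": force on the tool from outside, world axes, zero at the start; "wrist_torque": the same for the moment, N m; "finger_gap": opening from 0.0 (shut) to 1.0 (fully open).
Only numpy, scipy, OpenCV 4.12 (cv2) and the standard library are available. Lean on these libraries where they do the work, as an engineer would, in place of code of your own. Each camera call takes 0.05 s, during which the arm holds its last target.

## Working session

There is one attempt and no reset: what is moved stays moved. The work goes in short steps, Python scripts to look and compute and a tool call to move; the robot and the scene stay as the last step left them, time stands still between calls to the robot, and variables do not carry over. Pictures are saved under pics/ and viewed, and the job is handed in when it is done.

Besides the shell and the picture viewer there is one more tool, called after ">>>" by a JSON object that holds its "name" and its "arguments", one argument or row to a line. servo_tool: Moves the arm, as the interface text tells. Its arguments: {"type":"object","properties":{"moves":{"type":"array"},"grip_force":{"type":"number"}},"required":["moves"]}

```bash
mkdir -p pics; ls
python3 - <<'E'
from cell import ctrl
import cv2,numpy as np
print(ctrl.read_state()); print(ctrl.nose_length)
for n in ("top","side"):
    im=ctrl.capture(n); cv2.imwrite(f"pics/{n}0.png",cv2.resize(im[:,:,::-1],(768,576),interpolation=cv2.INTER_CUBIC))
    print(n,ctrl.camera_info(n))
E
```

```text
pics
{'t': 0.0, 'joint_pos': array([-1.21153585,  0.61593387, -0.01262095,  1.42492954,  0.0080909 ,
        1.10340789, -0.04040327]), 'joint_vel': array([ 0.00061741,  0.000785  ,  0.00115023,  0.00039594, -0.00092182,
        0.00141214,  0.00032817]), 'joint_efforts': array([-4.84401460e-05, -4.69218493e+01,  2.59031570e-01, -1.71039069e+01,
        9.94415808e-03,  9.69922927e-03, -2.90818343e-05]), 'position': array([0.24427529, 0.6015408 , 0.24111844]), 'orientation': array([-1.36886359, -0.9189812 ,  0.92254995]), 'contact_force': array([-0.19994199, -0.92340191,  0.39277354]), 'wrist_torque': array([-0.0250212 , -0.04675684,  0.00038275]), 'finger_gap': 0.9954332524722935}
0.011
top {'fx': 346.716183943095, 'fy': 346.716183943095, 'cx': 255.100796161801, 'cy': 197.0730683036304, 'D': array([-0.08901643,  0.        ,  0.        ,  0.        ,  0.        ]), 'view': array([[-5.99954578e-04, -9.99982480e-01,  5.88902912e-03,
        -4.86995375e-03],
       [-9.84427116e-01, -4.44644281e-04, -1.75792652e-01,
         4.73783866e-01],
       [ 1.75792190e-01, -5.90278756e-03, -9.84409601e-01,
         9.66462985e-01],
       [ 0.00000000e+00,  0.00000000e+00,  0.00000000e+00,
         1.00000000e+00]])}
side {'fx': 448.28543803738796, 'fy': 448.28543803738796, 'cx': 258.6460302016076, 'cy': 193.13839966101153, 'D': array([-0.06386731,  0.        ,  0.        ,  0.        ,  0.        ]), 'view': array([[ 0.80589037, -0.5920315 ,  0.00627869, -0.40918048],
       [-0.34055816, -0.47220023, -0.81304802,  0.21515492],
       [ 0.48431484,  0.65308931, -0.58216277,  1.09797793],
       [ 0.        ,  0.        ,  0.        ,  1.        ]])}
```

View pics/top0.png

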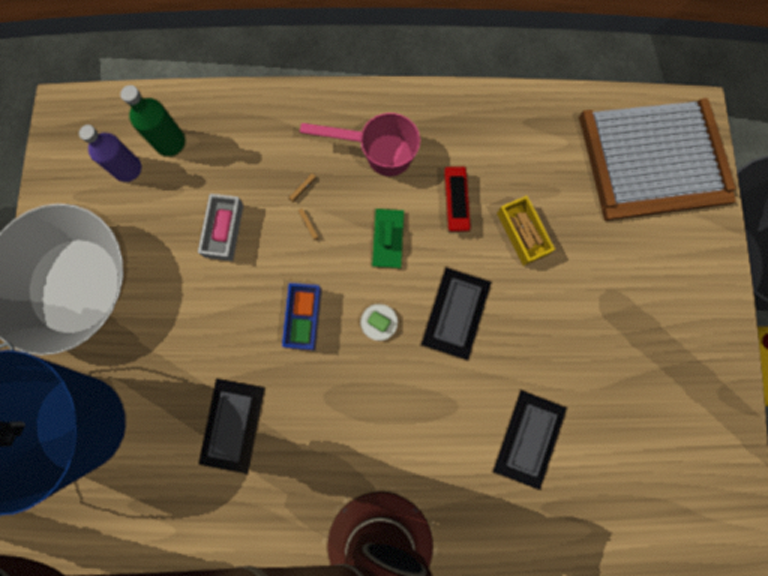

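View pics/side0.png

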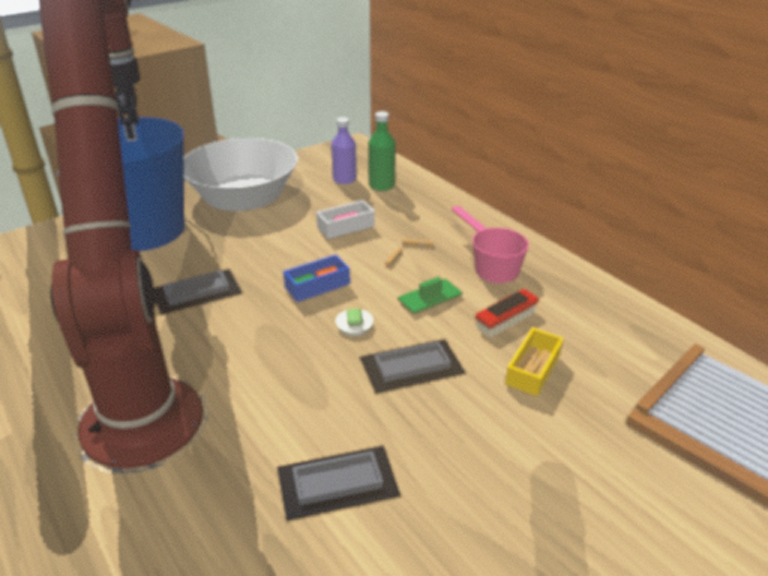

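Candidates for the base in the top picture (scaled pixels): A (232,426), B (456,313), C (530,440). I'll measure their distances and the poses of the pieces.

```bash
cat > h.py <<'E'
from cell import ctrl
import cv2,numpy as np
from scipy.optimize import minimize
from scipy.spatial.transform import Rotation as R
CI={n:ctrl.camera_info(n) for n in("top","side")}
def K(c): return np.array([[c["fx"],0,c["cx"]],[0,c["fy"],c["cy"]],[0,0,1.]])
def proj(n,P):
    c=CI[n];V=c["view"]
    p,_=cv2.projectPoints(np.asarray(P,float).reshape(-1,1,3),cv2.Rodrigues(V[:3,:3])[0],V[:3,3],K(c),c["D"]);return p[:,0]
def unproj(n,uv,z):
    c=CI[n];V=c["view"]
    q=cv2.undistortPoints(np.array([[uv]],float),K(c),c["D"])[0,0]
    o=-V[:3,:3].T@V[:3,3];d=V[:3,:3].T@np.array([q[0],q[1],1]);return o+d*(z-o[2])/d[2]
def box(lx,ly,z0,z1): return np.array([[sx*lx/2,sy*ly/2,z] for sx in(-1,1) for sy in(-1,1) for z in(z0,z1)])
TIER=[np.r_[box(.124,.06,.006,.048),box(.098,.034,0,.006)]]
LID=[np.r_[box(.124,.06,.006,.014),box(.098,.034,0,.006)],box(.05,.016,.014,.046)]
BASE=[np.r_[box(.17,.1,0,.004),box(.124,.06,0.004,.018)]]
def place(m,p,z=0):
    c,s=np.cos(p[2]),np.sin(p[2]);return [b@np.array([[c,s,0],[-s,c,0],[0,0,1]])+[p[0],p[1],z] for b in m]
S=4
def sil(n,m,p,z,roi):
    x0,y0,x1,y1=roi;im=np.zeros(((y1-y0)*S,(x1-x0)*S),np.uint8)
    for b in place(m,p,z):
        q=(proj(n,b)-[x0,y0]+.5)*S-.5
        cv2.fillConvexPoly(im,cv2.convexHull(np.round(q*16).astype(np.int32)),255,cv2.LINE_8,4)
    return cv2.resize(im,(x1-x0,y1-y0),interpolation=cv2.INTER_AREA)/255.
def fit(m,z,masks,p0):
    """masks: {cam:(mask float,roi)}"""
    def cost(p):
        t=0
        for n,(M,roi) in masks.items():
            s=sil(n,m,p,z,roi); t+=np.abs(s-M).sum()/M.sum()
        return t
    best=None
    for a in np.arange(-1.5,1.6,.3):
        r=minimize(cost,[p0[0],p0[1],p0[2]+a],method="Nelder-Mead",options=dict(initial_simplex=np.array([p0[:2]+[p0[2]+a]]*4)+np.array([[0,0,0],[.02,0,0],[0,.02,0],[0,0,.2]]),xatol=2e-4,fatol=1e-4))
        if best is None or r.fun<best.fun:best=r
    return best
HSV={"blue_tier":((105,110,40),(128,255,255)),"yellow_tier":((20,120,60),(35,255,255)),"lid":((55,120,40),(85,255,255)),"white_tier":None,"base":((0,0,0),(179,255,70))}
def mask(im,name,roi):
    x0,y0,x1,y1=roi;h=cv2.cvtColor(im,cv2.COLOR_RGB2HSV)[y0:y1,x0:x1]
    if name=="white_tier":
        a=cv2.inRange(h,(0,0,70),(179,75,255))|cv2.inRange(h,(160,60,80),(179,255,255))|cv2.inRange(h,(100,0,70),(160,120,255))
    elif name=="base": a=cv2.inRange(h,(0,0,0),(179,110,80))|cv2.inRange(h,(90,0,0),(179,255,140))|cv2.inRange(h,(0,0,0),(179,70,140))
    else: a=cv2.inRange(h,*HSV[name])
    a=cv2.morphologyEx(a,cv2.MORPH_CLOSE,np.ones((3,3)))
    cs,_=cv2.findContours(a,cv2.RETR_EXTERNAL,cv2.CHAIN_APPROX_NONE)
    c=max(cs,key=cv2.contourArea);o=np.zeros_like(a)
    cv2.drawContours(o,[c],-1,255,-1)
    return o/255.
E
python3 - <<'E'
from h import *
for n in("top","side"):
    ctrl.capture(n)
    for t in("base","blue_tier","yellow_tier","white_tier","lid"):
        for r in ctrl.look_for(n,t)[:4]: print(n,t,round(r["confidence"],2),np.round(r["box"],0), np.round(unproj(n,[(r["box"][0]+r["box"][2])/2,(r["box"][1]+r["box"][3])/2],0.01),3))
for uv in((232,426),(456,313),(530,440)): 
    p=unproj("top",np.array(uv)/1.5,0.01);print(p,np.hypot(*p[:2]))
E
```

```text
top base 0.88 [133. 254. 180. 313.] [0.225 0.282 0.01 ]
top base 0.83 [330. 263. 375. 323.] [ 0.197 -0.288  0.01 ]
top base 0.82 [282. 178. 326. 240.] [ 0.443 -0.151  0.01 ]
top base 0.58 [131. 129. 162. 173.] [0.624 0.333 0.01 ]
top blue_tier 0.92 [188. 188. 216. 231.] [0.442 0.154 0.01 ]
top yellow_tier 0.83 [329. 132. 371. 175.] [ 0.617 -0.3    0.01 ]
top yellow_tier 0.51 [250. 139. 270. 178.] [ 0.599 -0.019  0.01 ]
top white_tier 0.89 [131. 128. 162. 172.] [0.626 0.333 0.01 ]
top lid 0.96 [248. 141. 269. 177.] [ 0.598 -0.015  0.01 ]
side base 0.97 [101. 181. 161. 211.] [0.215 0.264 0.01 ]
side base 0.9 [242. 225. 308. 263.] [ 0.441 -0.167  0.01 ]
side base 0.61 [187. 297. 268. 348.] [ 0.196 -0.309  0.01 ]
side blue_tier 0.92 [187. 170. 234. 201.] [0.444 0.17  0.01 ]
side yellow_tier 0.75 [305. 140. 352. 190.] [0.833 0.042 0.01 ]
side yellow_tier 0.58 [338. 220. 375. 265.] [ 0.621 -0.291  0.01 ]
side white_tier 0.77 [211. 134. 251. 158.] [0.635 0.344 0.01 ]
side lid 0.66 [264. 184. 308. 208.] [ 0.601 -0.013  0.01 ]
[0.22274505 0.28693627 0.01      ] 0.36324616515846686
[ 0.44431807 -0.15141395  0.01      ] 0.46940892002795875
[ 0.19555778 -0.2903057   0.01      ] 0.3500289198419682
```

Base = B, (456,313), at 0.469 m; A (0.363) and C (0.350) are nearer. Next come the pose fits, with an overlay.

```bash
cat >> h.py <<'E'
ROI={}
def est(name,ims,boxes,z=0,pad=8):
    m={"lid":LID,"base":BASE}.get(name,TIER);ms={}
    for n,b in boxes.items():
        roi=[max(0,int(b[0])-pad),max(0,int(b[1])-pad),int(b[2])+pad,int(b[3])+pad]
        ms[n]=(mask(ims[n],name,roi),roi)
    b=boxes["top"];p0=unproj("top",[(b[0]+b[2])/2,(b[1]+b[3])/2],z+.02)
    r=fit(m,z,ms,[p0[0],p0[1],0.]);return r.x,r.fun
def overlay(im,n,items):
    o=cv2.resize(im[:,:,::-1],None,fx=4,fy=4,interpolation=cv2.INTER_CUBIC)
    for nm,p,z in items:
        for b in place({"lid":LID,"base":BASE}.get(nm,TIER),p,z):
            for k in range(0,len(b),8):
                q=((proj(n,b[k:k+8])+.5)*4-.5).round().astype(int)
                for i in range(8):
                    for j in range(i):
                        if bin(i^j).count("1")==1: cv2.line(o,tuple(map(int,q[i])),tuple(map(int,q[j])),(255,0,255),1)
    return o
E
python3 - <<'E'
from h import *
ims={n:ctrl.capture(n) for n in("top","side")}
B={"base":{"top":[282,178,326,240],"side":[242,225,308,263]},"blue_tier":{"top":[188,188,216,231],"side":[187,170,234,201]},
"yellow_tier":{"top":[329,132,371,175],"side":[338,220,375,265]},"white_tier":{"top":[131,128,162,172],"side":[211,134,251,158]},
"lid":{"top":[248,141,269,177],"side":[264,184,308,208]}}
it=[]
for k,b in B.items():
    for bb in (b,{"top":b["top"]}):
        x,f=est(k,ims,bb);print(k,list(bb),np.round(x,4),round(f,3))
        if len(bb)==2: it.append((k,x,0))
o=overlay(ims["top"],"top",it);cv2.imwrite("pics/ov_top.png",cv2.resize(o[480:1000,500:1520],(800,408)))
cv2.imwrite("pics/base_crop.png",o[680:1000,1080:1360])
o=overlay(ims["side"],"side",it);cv2.imwrite("pics/ov_side.png",cv2.resize(o[500:1100,720:1540],(800,585)))
E
```

```text
base ['top', 'side'] [ 0.4474 -0.1523 -0.3276] 0.251
base ['top'] [ 0.4459 -0.1525 -0.3249] 0.07
blue_tier ['top', 'side'] [0.436  0.1565 3.0619] 0.423
blue_tier ['top'] [ 0.4359  0.1553 -0.0545] 0.118
yellow_tier ['top', 'side'] [ 0.6123 -0.2946  0.4158] 0.106
yellow_tier ['top'] [ 0.6123 -0.2938  0.416 ] 0.053
white_tier ['top', 'side'] [ 0.6194  0.3249 -0.128 ] 0.241
white_tier ['top'] [ 0.619   0.3257 -0.1292] 0.128
lid ['top', 'side'] [ 0.4351  0.0846 -1.5   ] 2.0
lid ['top'] [ 0.6013 -0.0147 -0.056 ] 0.123
```

View pics/ov_top.png

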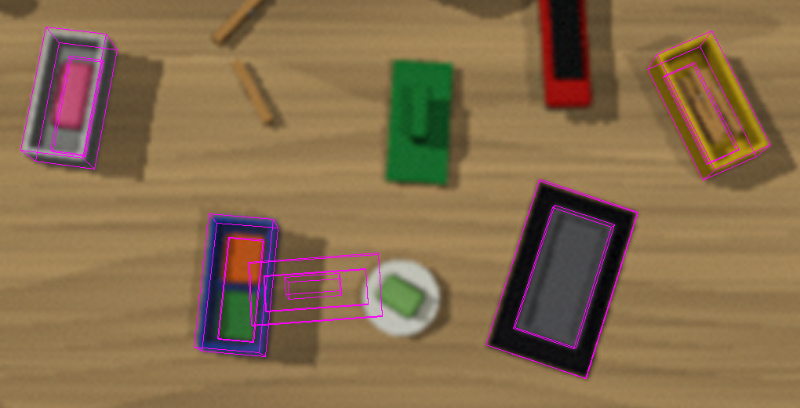

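View pics/ov_side.png

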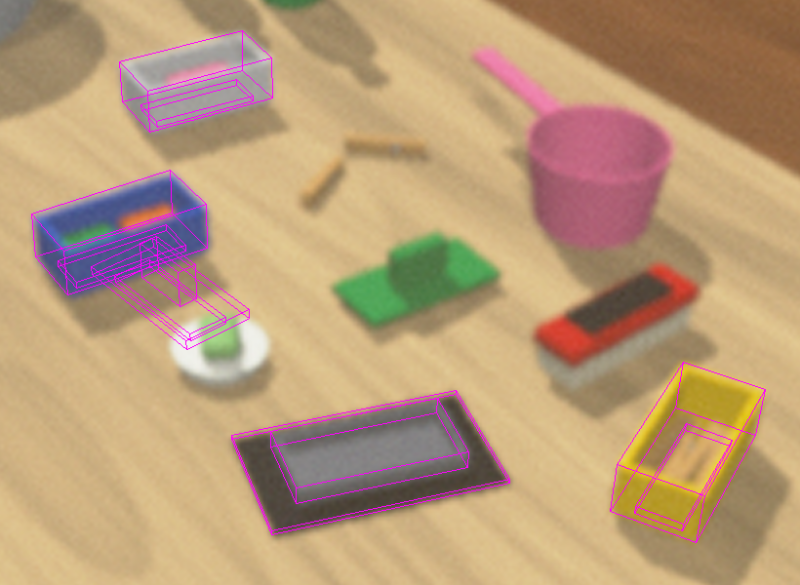

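View pics/base_crop.png

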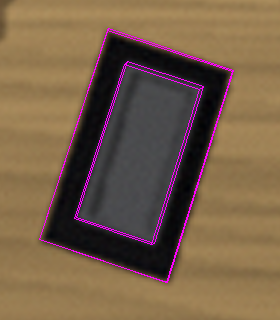

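Base crop confirms the choice: black plate with the grey socket, overlay within about 1 px. The lid's two-view fit failed, so I use its top-view fit, which I'll check on arrival. Now the motion helper.

```bash
cat > mv.py <<'E'
from cell import ctrl
import numpy as np,sys
from scipy.spatial.transform import Rotation as R
def plan(x,y,z,yaw):
    s=ctrl.read_state();Rm=R.from_rotvec(s["orientation"]);best=None
    for k in(0,np.pi):
        zt=np.array([np.cos(yaw+k),np.sin(yaw+k),0]);yt=np.array([0,0,-1.]);xt=np.cross(yt,zt)
        T=R.from_matrix(np.c_[xt,yt,zt]);d=(Rm.inv()*T).as_rotvec()
        if best is None or np.linalg.norm(d)<np.linalg.norm(best[1]): best=(T,d)
    d=Rm.inv().apply(np.array([x,y,z])-s["position"])
    print("t",round(s["t"],2),"pos",np.round(s["position"],4),"F",np.round(s["contact_force"],1),"gap",round(s["finger_gap"],3),"j",np.round(s["joint_pos"],2))
    print("shift",np.round(d/.025,3),"turn",np.round(np.degrees(best[1])/5,3))
if __name__=="__main__": plan(*map(float,sys.argv[1:]))
E
python3 mv.py 0.436 0.156 0.16 -0.066
python3 -c "
from mv import *
print(R.from_rotvec(ctrl.read_state()['orientation']).as_matrix().round(3))"
```

```text
t 0.8 pos [0.2445 0.6022 0.2423] F [-0.3 -0.6  0.3] gap 1.0 j [-1.21  0.61 -0.01  1.42  0.01  1.1  -0.04]
shift [-13.655   3.292 -13.811] turn [-1.000e-03 -3.664e+00 -1.000e-03]
[[ 0.376 -0.    -0.927]
 [ 0.927 -0.     0.376]
 [-0.    -1.     0.   ]]
```

>>> {"name": "servo_tool", "arguments": {
  "moves": [
    [[0, -2, 0, 0, 0, 0, 0], [-1.5, -2, -1.5, 0, 0, 0, 0], [-3, -2, -3, 0, 0, 0, 0], [-4.6, -2, -4.6, 0, 0, 0, 0], [-6.2, -2, -6.2, 0, 0, 0, 0]]
  ]
}}

```text
t: 1.42
position: [0.3306, 0.3986, 0.2926]
orientation: [-1.367, -0.921, 0.92]
contact_force: [1.1, 0.2, 1.1]
finger_gap: 1.002
```

>>> {"name": "servo_tool", "arguments": {
  "moves": [
    [[-1.6, 0, -1.6, 0, -0.9, 0, 0], [-3.2, 0, -3.2, 0, -1.8, 0, 0], [-4.8, 0, -4.8, 0, -2.7, 0, 0], [-6.4, 1.5, -6.4, 0, -3.66, 0, 0], [-7.45, 3, -7.6, 0, -3.66, 0, 0]]
  ]
}}

```text
t: 2.05
position: [0.4373, 0.1545, 0.2177]
orientation: [-1.242, -1.163, 1.157]
contact_force: [0.7, 1.0, -0.3]
finger_gap: 1.001
```

```bash
python3 mv.py 0.436 0.156 0.09 -0.066
```

```text
t 2.05 pos [0.4373 0.1545 0.2177] F [ 0.7  1.  -0.3] gap 1.001 j [-0.41  0.36  0.03  1.98 -0.02  0.8   1.14]
shift [0.05  5.106 0.078] turn [ 0.045 -0.013  0.018]
```

>>> {"name": "servo_tool", "arguments": {
  "moves": [
    [[0.05, 1.5, 0.08, 0, 0, 0, 0], [0.05, 3, 0.08, 0, 0, 0, 0], [0.05, 4.5, 0.08, 0, 0, 0, 0], [0.05, 5.1, 0.08, 0, 0, 0, 0], [0.05, 5.1, 0.08, 0, 0, 0, 0]]
  ]
}}

```text
t: 2.68
position: [0.4335, 0.1574, 0.089]
orientation: [-1.239, -1.158, 1.162]
contact_force: [0.0, 0.8, -1.2]
finger_gap: 1.001
```

```bash
python3 mv.py 0.436 0.156 0.027 -0.066
python3 - <<'E'
from h import *
a=ctrl.capture("top");b=ctrl.capture("side")
cv2.imwrite("pics/a1.png",np.hstack([cv2.resize(a[150:270,150:290,::-1],(400,343)),cv2.resize(b[130:250,150:290,::-1],(400,343))]))
E
```

```text
t 2.67 pos [0.4335 0.1574 0.089 ] F [ 0.   0.8 -1.2] gap 1.001 j [-0.41  0.57  0.02  2.12 -0.03  0.46  1.13]
shift [-0.048  2.48  -0.111] turn [-0.024 -0.004 -0.012]
```

View pics/a1.png

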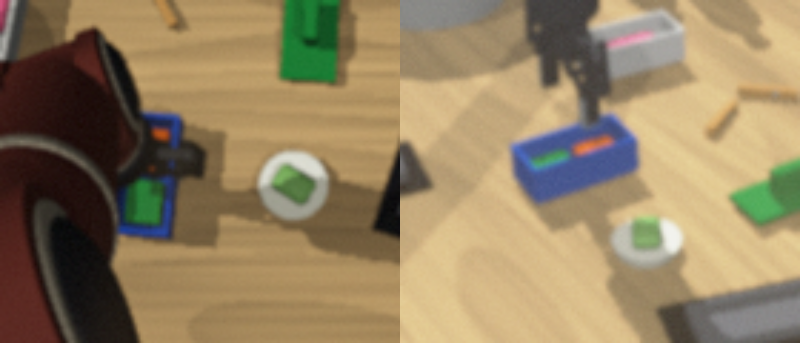

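Top: the open finger at (190,160) clears the blue tier's right wall (~175). Side: the jaws stand across the tray. Descending.

>>> {"name": "servo_tool", "arguments": {
  "moves": [
    [[-0.05, 0.6, -0.1, 0, 0, 0, 0], [-0.05, 1.2, -0.1, 0, 0, 0, 0], [-0.05, 1.8, -0.1, 0, 0, 0, 0], [-0.05, 2.2, -0.1, 0, 0, 0, 0], [-0.05, 2.48, -0.1, 0, 0, 0, 0]]
  ],
  "grip_force": 40
}}

```text
t: 3.4
position: [0.4365, 0.1562, 0.0273]
orientation: [-1.24, -1.16, 1.16]
contact_force: [-0.1, 0.6, 0.0]
finger_gap: 1.0
```

```bash
python3 mv.py 0.436 0.156 0.027 -0.066
```

```text
t 3.4 pos [0.4365 0.1562 0.0273] F [-0.1  0.6  0. ] gap 1.0 j [-0.4   0.7   0.01  2.15 -0.03  0.3   1.14]
shift [-0.008  0.013  0.018] turn [ 0.001 -0.005 -0.   ]
```

>>> {"name": "servo_tool", "arguments": {
  "moves": [
    [[0, 0, 0, 0, 0, 0, 0.3], [0, 0, 0, 0, 0, 0, 0.5], [0, 0, 0, 0, 0, 0, 0.5], [0, 0, 0, 0, 0, 0, 0.5], [0, 0, 0, 0, 0, 0, 0.5]]
  ]
}}

```text
t: 4.03
position: [0.4366, 0.1562, 0.0281]
orientation: [-1.24, -1.161, 1.16]
contact_force: [0.6, -0.3, 2.6]
finger_gap: 0.693
```

>>> {"name": "servo_tool", "arguments": {
  "moves": [
    [[0, 0, 0, 0, 0, 0, 0.6], [0, -0.5, 0, 0, 0, 0, 0.6], [0, -1.2, 0, 0, 0, 0, 0.6], [0, -2.2, 0, 0, 0, 0, 0.6], [0, -3.2, 0, 0, 0, 0, 0.6]]
  ]
}}

```text
t: 4.65
position: [0.4359, 0.1561, 0.1088]
orientation: [-1.239, -1.16, 1.161]
contact_force: [-1.0, 0.7, -1.8]
finger_gap: 0.695
```

```bash
python3 mv.py 0.446 -0.1525 0.10 -0.326;python3 - <<'E'
from h import *
a=ctrl.capture("top");b=ctrl.capture("side")
cv2.imwrite("pics/a2.png",np.hstack([cv2.resize(a[150:270,150:290,::-1],(400,343)),cv2.resize(b[130:250,150:290,::-1],(400,343))]))
E
```

```text
t 4.65 pos [0.4359 0.1561 0.1088] F [-1.   0.7 -1.8] gap 0.695 j [-0.41  0.54  0.02  2.1  -0.02  0.51  1.14]
shift [-12.291   0.356  -1.222] turn [-0.007  2.977 -0.004]
```

View pics/a2.png

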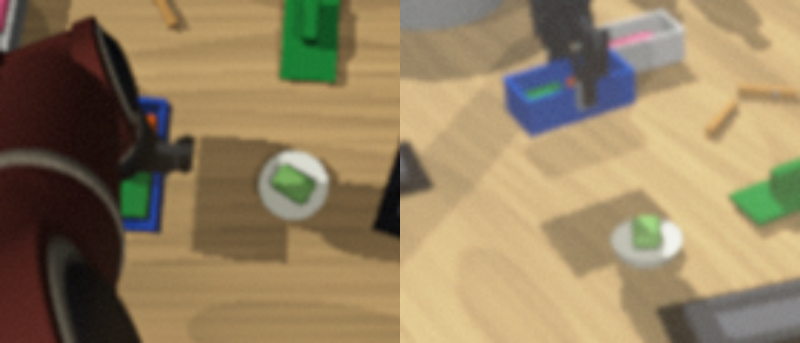

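Blue tier is off the bench, held level in the jaws. Carrying to the base.

>>> {"name": "servo_tool", "arguments": {
  "moves": [
    [[-0.9, -0.2, -0.09, 0, 0.2, 0, 0.6], [-2.2, -0.4, -0.22, 0, 0.6, 0, 0.6], [-3.6, -0.4, -0.36, 0, 1, 0, 0.6], [-5, -0.4, -0.5, 0, 1.4, 0, 0.6], [-6.4, -0.4, -0.64, 0, 1.8, 0, 0.6]]
  ]
}}

```text
t: 5.38
position: [0.441, -0.0056, 0.1172]
orientation: [-1.306, -1.041, 1.043]
contact_force: [0.6, 0.3, -0.9]
finger_gap: 0.694
```

```bash
python3 mv.py 0.446 -0.1525 0.10 -0.326
```

```text
t 5.38 pos [ 0.441  -0.0056  0.1172] F [ 0.6  0.3 -0.9] gap 0.694 j [-0.06  0.5   0.04  2.15 -0.04  0.5   1.35]
shift [-5.686  0.687 -1.503] turn [-0.016  1.165 -0.005]
```

>>> {"name": "servo_tool", "arguments": {
  "moves": [
    [[-1.4, 0, -0.37, 0, 0.3, 0, 0.6], [-2.8, 0, -0.74, 0, 0.6, 0, 0.6], [-4.2, 0.2, -1.11, 0, 0.9, 0, 0.6], [-5.3, 0.4, -1.4, 0, 1.17, 0, 0.6], [-5.69, 0.68, -1.5, 0, 1.17, 0, 0.6]]
  ]
}}

```text
t: 6.0
position: [0.4461, -0.1533, 0.1001]
orientation: [-1.347, -0.963, 0.965]
contact_force: [0.1, 0.4, -1.3]
finger_gap: 0.695
```

>>> {"name": "servo_tool", "arguments": {
  "moves": [
    [[0, 0, 0, 0, 0, 0, 0.6]]
  ]
}}

```text
t: 6.12
position: [0.4459, -0.1511, 0.0999]
orientation: [-1.344, -0.964, 0.967]
contact_force: [0.6, 0.6, -0.8]
finger_gap: 0.695
```

```bash
python3 mv.py 0.446 -0.1525 0.05 -0.326;python3 - <<'E'
from h import *
a=ctrl.capture("top");b=ctrl.capture("side")
cv2.imwrite("pics/a3.png",np.hstack([cv2.resize(a[150:270,230:370,::-1],(400,343)),cv2.resize(b[160:280,200:340,::-1],(400,343))]))
E
```

```text
t 6.12 pos [ 0.4459 -0.1511  0.0999] F [ 0.6  0.6 -0.8] gap 0.695 j [ 0.26  0.56  0.03  2.08 -0.04  0.5   1.56]
shift [-0.051  1.994 -0.028] turn [-0.03   0.001  0.003]
```

View pics/a3.png

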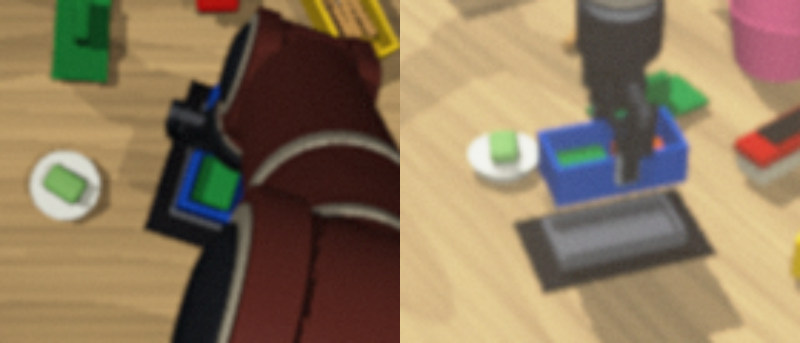

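The blue tier is above the socket, parallel to it in both views. Lowering.

>>> {"name": "servo_tool", "arguments": {
  "moves": [
    [[-0.05, 0.7, -0.03, 0, 0, 0, 0.6], [-0.05, 1.4, -0.03, 0, 0, 0, 0.6], [-0.05, 2.0, -0.03, 0, 0, 0, 0.6], [-0.05, 2.2, -0.03, 0, 0, 0, 0.6], [-0.05, 2.2, -0.03, 0, 0, 0, 0.6]]
  ]
}}

```text
t: 6.85
position: [0.4472, -0.1521, 0.0459]
orientation: [-1.345, -0.967, 0.967]
contact_force: [0.3, -0.3, -1.4]
finger_gap: 0.698
```

>>> {"name": "servo_tool", "arguments": {
  "moves": [
    [[0, 0.08, 0, 0, 0, 0, 0.6], [0, 0.16, 0, 0, 0, 0, 0.6], [0, 0.24, 0, 0, 0, 0, 0.6], [0, 0.24, 0, 0, 0, 0, 0.6]]
  ]
}}

```text
t: 7.35
position: [0.4472, -0.153, 0.0402]
orientation: [-1.346, -0.966, 0.966]
contact_force: [-0.3, 0.2, 1.9]
finger_gap: 0.695
```

```bash
python3 mv.py 0.446 -0.1525 0.039 -0.326
```

```text
t 7.35 pos [ 0.4472 -0.153   0.0402] F [-0.3  0.2  1.9] gap 0.695 j [ 0.27  0.68  0.02  2.12 -0.04  0.35  1.57]
shift [0.005 0.046 0.053] turn [0.006 0.004 0.   ]
```

>>> {"name": "servo_tool", "arguments": {
  "moves": [
    [[0, 0.05, 0.02, 0, 0, 0, 0.6], [0, 0.05, 0.02, 0, 0, 0, 0.6]]
  ]
}}

```text
t: 7.6
position: [0.4472, -0.153, 0.0401]
orientation: [-1.348, -0.967, 0.965]
contact_force: [-0.6, 1.2, 13.0]
finger_gap: 0.692
```

>>> {"name": "servo_tool", "arguments": {
  "moves": [
    [[0, 0, 0, 0, 0, 0, 0.2], [0, 0, 0, 0, 0, 0, 0], [0, 0, 0, 0, 0, 0, 0], [0, -1, 0, 0, 0, 0, 0], [0, -2, 0, 0, 0, 0, 0]]
  ]
}}

```text
t: 8.22
position: [0.4461, -0.1527, 0.0887]
orientation: [-1.345, -0.965, 0.967]
contact_force: [-0.2, 1.1, 0.4]
finger_gap: 1.004
```

```bash
python3 mv.py 0.6123 -0.294 0.15 0.416
```

```text
t 8.22 pos [ 0.4461 -0.1527  0.0887] F [-0.2  1.1  0.4] gap 1.004 j [ 0.26  0.58  0.03  2.09 -0.04  0.47  1.57]
shift [-3.23  -2.466 -8.101] turn [-1.800e-02 -8.498e+00  5.000e-03]
```

>>> {"name": "servo_tool", "arguments": {
  "moves": [
    [[0, -1.5, 0, 0, 0, 0, 0], [-0.7, -2.5, -1.8, 0, -1.7, 0, 0], [-1.4, -2.5, -3.6, 0, -3.4, 0, 0], [-2.1, -2.5, -5.4, 0, -5.1, 0, 0], [-2.8, -2.5, -7.2, 0, -6.8, 0, 0]]
  ]
}}

```text
t: 8.85
position: [0.5955, -0.2776, 0.1507]
orientation: [-1.067, -1.407, 1.407]
contact_force: [1.4, 0.2, 0.3]
finger_gap: 1.001
```

```bash
python3 mv.py 0.6123 -0.294 0.10 0.416
cat > chk.py <<'E'
from h import *
import sys
def check(name,z,guess,tag,extra=(),use=("top","side")):
    ims={n:ctrl.capture(n) for n in("top","side")};bx={}
    for n in ims:
        q=np.concatenate([proj(n,b) for b in place({"lid":LID}.get(name,TIER),guess,z)]);bx[n]=[*q.min(0),*q.max(0)]
    for u in (use,)+tuple((v,) for v in use):
        try:
            m={"lid":LID,"base":BASE}.get(name,TIER);ms={}
            for n in u:
                b=bx[n];roi=[max(0,int(b[0])-8),max(0,int(b[1])-8),int(b[2])+8,int(b[3])+8];ms[n]=(mask(ims[n],name,roi),roi)
            r=fit(m,z,ms,list(guess));print(name,u,r.x.round(4),round(r.fun,3))
        except Exception as e: print(u,e)
    t=overlay(ims["top"],"top",[(name,guess,z)]);s=overlay(ims["side"],"side",[(name,guess,z)])
    o=[]
    for n,im in(("top",t),("side",s)):
        b=np.array(bx[n]);c=(b[:2]+b[2:])*2;w=190;x=int(np.clip(c[0]-w,0,2048-2*w));y=int(np.clip(c[1]-w,0,1536-2*w));o.append(im[y:y+2*w,x:x+2*w])
    cv2.imwrite(f"pics/{tag}.png",np.hstack(o))
E
python3 -c "
from chk import *
check('blue_tier',.012,[.446,-.1525,-.326],'c_blue')"
```

```text
t 8.85 pos [ 0.5955 -0.2776  0.1507] F [1.4 0.2 0.3] gap 1.001 j [ 0.48  0.72 -0.14  1.5   0.11  0.93  2.15]
shift [-0.814  2.028 -0.471] turn [-0.004 -1.644  0.006]
blue_tier ('top', 'side') [ 0.4469 -0.1532 -0.3163] 0.228
blue_tier ('top',) [ 0.4462 -0.1525 -0.3026] 0.079
blue_tier ('side',) [ 0.4472 -0.1532 -0.3597] 0.147
```

View pics/c_blue.png

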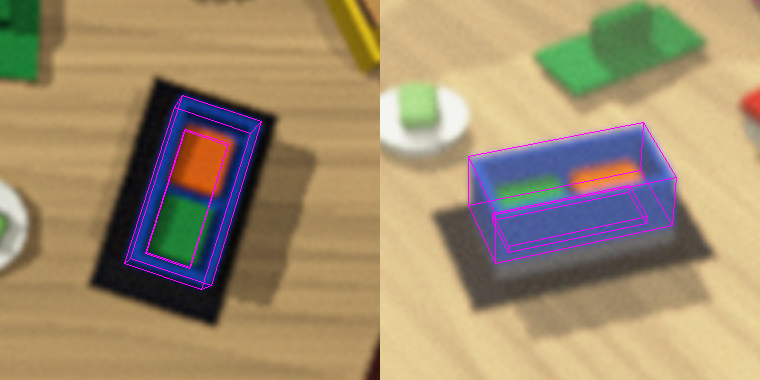

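Blue is seated: both views fit within about 1 mm of the target, with the outlines flush. Next, yellow.

>>> {"name": "servo_tool", "arguments": {
  "moves": [
    [[-0.8, 0, -0.47, 0, -1.64, 0, 0], [-0.8, 1, -0.47, 0, -1.64, 0, 0], [-0.8, 2, -0.47, 0, -1.64, 0, 0], [-0.8, 2, -0.47, 0, -1.64, 0, 0]]
  ]
}}

```text
t: 9.45
position: [0.6089, -0.2916, 0.0983]
orientation: [-0.979, -1.502, 1.504]
contact_force: [0.3, -0.6, -0.7]
finger_gap: 1.0
```

```bash
python3 mv.py 0.6123 -0.294 0.027 0.416;python3 - <<'E'
from h import *
a=ctrl.capture("top");b=ctrl.capture("side")
cv2.imwrite("pics/a4.png",np.hstack([cv2.resize(a[90:210,280:420,::-1],(400,343)),cv2.resize(b[170:290,290:430,::-1],(400,343))]))
E
```

```text
t 9.45 pos [ 0.6089 -0.2916  0.0983] F [ 0.3 -0.6 -0.7] gap 1.0 j [ 0.5   0.81 -0.17  1.48  0.16  0.87  2.27]
shift [-0.157  2.85  -0.1  ] turn [-0.056 -0.058  0.059]
```

View pics/a4.png

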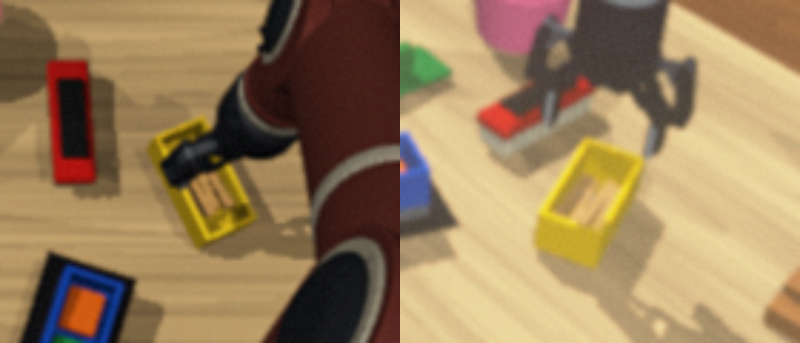

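```bash
python3 mv.py 0.6123 -0.294 0.027 0.416
```

```text
t 9.55 pos [ 0.6113 -0.2925  0.1014] F [ 0.2 -0.3 -0.4] gap 1.001 j [ 0.5   0.81 -0.17  1.48  0.16  0.87  2.27]
shift [-0.07   2.974 -0.014] turn [-0.001 -0.057  0.002]
```

>>> {"name": "servo_tool", "arguments": {
  "moves": [
    [[-0.05, 0.8, 0, 0, -0.06, 0, 0], [-0.05, 1.6, 0, 0, -0.06, 0, 0], [-0.05, 2.3, 0, 0, -0.06, 0, 0], [-0.05, 2.8, 0, 0, -0.06, 0, 0], [-0.05, 2.95, 0, 0, -0.06, 0, 0]]
  ]
}}

```text
t: 10.18
position: [0.6112, -0.2937, 0.0258]
orientation: [-0.98, -1.508, 1.509]
contact_force: [-0.1, -0.3, -0.9]
finger_gap: 1.0
```

>>> {"name": "servo_tool", "arguments": {
  "moves": [
    [[0, 0, 0, 0, 0, 0, 0], [0, 0, 0, 0, 0, 0, 0]]
  ]
}}

```text
t: 10.42
position: [0.6124, -0.2942, 0.0281]
orientation: [-0.984, -1.509, 1.509]
contact_force: [0.4, 0.0, 0.7]
finger_gap: 0.999
```

```bash
python3 mv.py 0.6123 -0.294 0.027 0.416
```

```text
t 10.43 pos [ 0.6124 -0.2942  0.0281] F [0.4 0.  0.7] gap 0.999 j [ 0.5   0.9  -0.15  1.51  0.18  0.74  2.26]
shift [0.011 0.044 0.001] turn [ 0.012  0.002 -0.014]
```

>>> {"name": "servo_tool", "arguments": {
  "moves": [
    [[0, 0, 0, 0, 0, 0, 0.3], [0, 0, 0, 0, 0, 0, 0.6], [0, 0, 0, 0, 0, 0, 0.6], [0, 0, 0, 0, 0, 0, 0.6], [0, 0, 0, 0, 0, 0, 0.6]]
  ]
}}

```text
t: 11.05
position: [0.6123, -0.2942, 0.0281]
orientation: [-0.984, -1.509, 1.509]
contact_force: [-0.9, -0.1, 5.7]
finger_gap: 0.693
```

>>> {"name": "servo_tool", "arguments": {
  "moves": [
    [[0, -0.3, 0, 0, 0, 0, 0.6], [0, -1.2, 0, 0, 0, 0, 0.6], [0, -2.4, 0, 0, 0, 0, 0.6], [0, -3.6, 0, 0, 0, 0, 0.6], [0, -4.6, 0, 0, 0, 0, 0.6]]
  ]
}}

```text
t: 11.68
position: [0.6113, -0.294, 0.1428]
orientation: [-0.982, -1.508, 1.509]
contact_force: [0.1, -0.7, -1.6]
finger_gap: 0.694
```

```bash
python3 mv.py 0.446 -0.1525 0.14 -0.326
```

```text
t 11.68 pos [ 0.6113 -0.294   0.1428] F [ 0.1 -0.7 -1.6] gap 0.694 j [ 0.51  0.76 -0.18  1.44  0.15  0.96  2.28]
shift [7.849 0.121 3.761] turn [-1.200e-02  8.504e+00  3.000e-03]
```

>>> {"name": "servo_tool", "arguments": {
  "moves": [
    [[1, 0, 0.5, 0, 1.2, 0, 0.6], [2.4, 0, 1.15, 0, 2.7, 0, 0.6], [3.9, 0, 1.85, 0, 4.2, 0, 0.6], [5.2, 0, 2.5, 0, 5.7, 0, 0.6], [6.3, 0, 3.0, 0, 7.0, 0, 0.6]]
  ]
}}

```text
t: 12.3
position: [0.4776, -0.1791, 0.142]
orientation: [-1.295, -1.061, 1.062]
contact_force: [-0.2, -0.1, -3.2]
finger_gap: 0.695
```

```bash
python3 mv.py 0.446 -0.1525 0.14 -0.326
```

```text
t 12.3 pos [ 0.4776 -0.1791  0.142 ] F [-0.2 -0.1 -3.2] gap 0.695 j [ 0.32  0.53 -0.01  1.94  0.01  0.67  1.68]
shift [0.794 0.083 1.451] turn [-0.022  1.463  0.003]
```

>>> {"name": "servo_tool", "arguments": {
  "moves": [
    [[0.4, 0, 0.8, 0, 0.8, 0, 0.6], [0.79, 0, 1.45, 0, 1.46, 0, 0.6], [0.79, 0, 1.45, 0, 1.46, 0, 0.6], [0.79, 0, 1.45, 0, 1.46, 0, 0.6]]
  ]
}}

```text
t: 12.8
position: [0.4486, -0.1545, 0.1424]
orientation: [-1.345, -0.97, 0.969]
contact_force: [-0.4, -0.4, -1.4]
finger_gap: 0.696
```

```bash
python3 mv.py 0.446 -0.1525 0.09 -0.326
python3 - <<'E'
from h import *
b=ctrl.capture("side");a=ctrl.capture("top")
it=[("yellow_tier",[.446,-.1525,-.326],.113)]
o=overlay(b,"side",it);t=overlay(a,"top",it)
cv2.imwrite("pics/a5.png",np.hstack([t[680:1060,1000:1380],o[720:1100,900:1280]]))
E
```

```text
t 12.8 pos [ 0.4486 -0.1545  0.1424] F [-0.4 -0.4 -1.4] gap 0.696 j [ 0.26  0.49  0.03  2.04 -0.02  0.61  1.56]
shift [0.044 2.095 0.127] turn [ 0.014  0.052 -0.003]
```

View pics/a5.png

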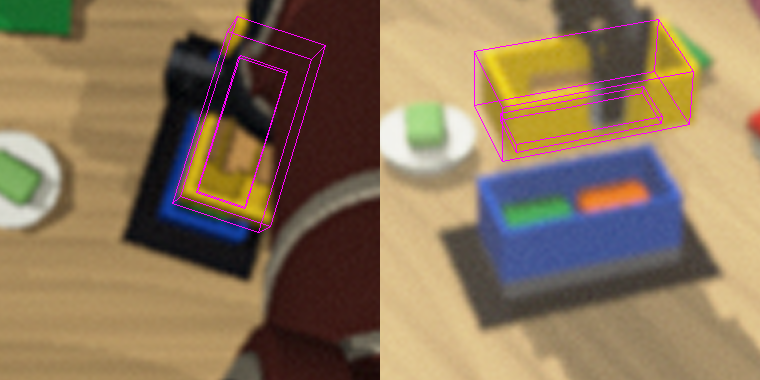

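Yellow sits parallel over blue, about 2 mm to the right, which matches the TCP reading. I'll correct that while lowering.

>>> {"name": "servo_tool", "arguments": {
  "moves": [
    [[0.05, 0.7, 0.1, 0, 0, 0, 0.6], [0.05, 1.4, 0.1, 0, 0, 0, 0.6], [0.05, 2.0, 0.1, 0, 0, 0, 0.6], [0.05, 2.05, 0.1, 0, 0, 0, 0.6], [0.05, 2.05, 0.1, 0, 0, 0, 0.6]]
  ]
}}

```text
t: 13.52
position: [0.4464, -0.1524, 0.0913]
orientation: [-1.345, -0.969, 0.968]
contact_force: [-0.0, 0.1, -0.5]
finger_gap: 0.694
```

```bash
python3 -c "
from h import *
ctrl.capture('side')";python3 mv.py 0.446 -0.1525 0.082 -0.326
```

```text
t 13.57 pos [ 0.4464 -0.1523  0.0915] F [ 0.2 -0.1 -1. ] gap 0.697 j [ 0.27  0.58  0.02  2.09 -0.03  0.48  1.56]
shift [-0.013  0.381  0.015] turn [ 0.014  0.043 -0.001]
```

>>> {"name": "servo_tool", "arguments": {
  "moves": [
    [[0, 0.1, 0, 0, 0.04, 0, 0.6], [0, 0.2, 0, 0, 0.04, 0, 0.6], [0, 0.3, 0, 0, 0.04, 0, 0.6], [0, 0.36, 0, 0, 0.04, 0, 0.6], [0, 0.36, 0, 0, 0.04, 0, 0.6]]
  ]
}}

```text
t: 14.2
position: [0.4459, -0.1519, 0.082]
orientation: [-1.346, -0.966, 0.966]
contact_force: [-0.4, -1.2, -1.2]
finger_gap: 0.695
```

>>> {"name": "servo_tool", "arguments": {
  "moves": [
    [[0, 0.05, 0, 0, 0, 0, 0.6], [0, 0.08, 0, 0, 0, 0, 0.6], [0, 0.08, 0, 0, 0, 0, 0.6]]
  ]
}}

```text
t: 14.58
position: [0.4459, -0.152, 0.0819]
orientation: [-1.347, -0.967, 0.966]
contact_force: [-3.5, 1.1, 15.9]
finger_gap: 0.693
```

Contact at the seat height (15.9 N at 0.082). Releasing.

>>> {"name": "servo_tool", "arguments": {
  "moves": [
    [[0, 0, 0, 0, 0, 0, 0.2], [0, 0, 0, 0, 0, 0, 0], [0, 0, 0, 0, 0, 0, 0], [0, -1, 0, 0, 0, 0, 0], [0, -2.4, 0, 0, 0, 0, 0]]
  ]
}}

```text
t: 15.2
position: [0.4451, -0.1517, 0.1398]
orientation: [-1.343, -0.964, 0.967]
contact_force: [0.8, 0.2, 0.3]
finger_gap: 0.998
```

```bash
python3 mv.py 0.619 0.3255 0.15 -0.1286
```

```text
t 15.2 pos [ 0.4451 -0.1517  0.1398] F [0.8 0.2 0.3] gap 0.998 j [ 0.26  0.49  0.03  2.05 -0.03  0.61  1.55]
shift [20.311 -0.415 -0.487] turn [-3.700e-02 -2.257e+00  1.000e-03]
```

>>> {"name": "servo_tool", "arguments": {
  "moves": [
    [[1.6, -0.8, 0, 0, 0, 0, 0], [3.6, -0.8, 0, 0, -0.3, 0, 0], [5.7, -0.8, -0.1, 0, -0.6, 0, 0], [7.8, -0.8, -0.2, 0, -0.9, 0, 0], [9.9, -0.8, -0.2, 0, -1.2, 0, 0]]
  ]
}}

```text
t: 15.82
position: [0.5302, 0.0824, 0.1598]
orientation: [-1.306, -1.045, 1.046]
contact_force: [0.5, -0.2, 0.1]
finger_gap: 0.997
```

```bash
python3 mv.py 0.619 0.3255 0.15 -0.1286; python3 -c "
from chk import *
check('yellow_tier',.054,[.446,-.1525,-.326],'c_yel')"
```

```text
t 15.82 pos [0.5302 0.0824 0.1598] F [ 0.5 -0.2  0.1] gap 0.997 j [-0.21  0.54  0.02  1.85 -0.01  0.75  1.17]
shift [10.263  0.389 -1.341] turn [-0.    -1.05  -0.004]
yellow_tier ('top', 'side') [ 0.4472 -0.1526 -0.3269] 0.077
yellow_tier ('top',) [ 0.447  -0.153  -0.3227] 0.039
yellow_tier ('side',) [ 0.4475 -0.152   2.8139] 0.033
```

View pics/c_yel.png

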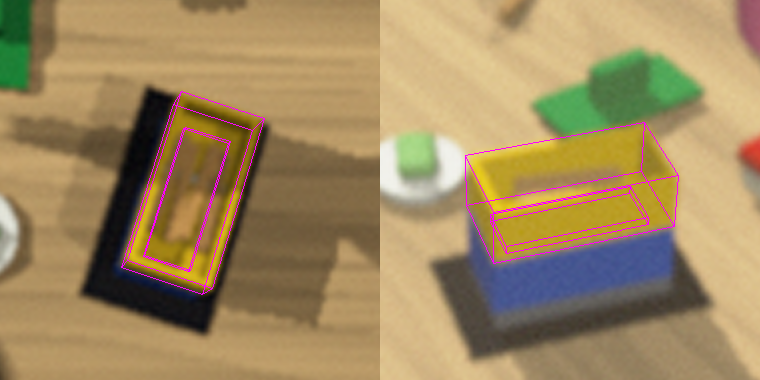

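Yellow is seated flush: the two-view fit residual is 0.077 and it lies within about 1 mm of the target. On to white.

>>> {"name": "servo_tool", "arguments": {
  "moves": [
    [[2.1, 0, -0.27, 0, -0.3, 0, 0], [4.2, 0, -0.54, 0, -0.6, 0, 0], [6.3, 0, -0.81, 0, -0.9, 0, 0], [8.4, 0.2, -1.08, 0, -1.05, 0, 0], [10.26, 1.0, -1.34, 0, -1.05, 0, 0]]
  ]
}}

```text
t: 16.55
position: [0.6198, 0.3259, 0.1357]
orientation: [-1.268, -1.116, 1.112]
contact_force: [1.0, -0.4, 0.3]
finger_gap: 1.0
```

>>> {"name": "servo_tool", "arguments": {
  "moves": [
    [[0, 1, 0, 0, 0, 0, 0], [0, 1.3, 0, 0, 0, 0, 0], [0, 1.3, 0, 0, 0, 0, 0]]
  ]
}}

```text
t: 16.92
position: [0.6187, 0.3222, 0.1021]
orientation: [-1.269, -1.111, 1.114]
contact_force: [-0.4, -0.1, 0.1]
finger_gap: 1.003
```

```bash
python3 - <<'E'
from h import *
a=ctrl.capture("top");b=ctrl.capture("side")
cv2.imwrite("pics/a6.png",np.hstack([cv2.resize(a[90:210,80:220,::-1],(400,343)),cv2.resize(b[80:200,170:310,::-1],(400,343))]))
E
python3 mv.py 0.619 0.3255 0.028 -0.1286
```

```text
t 17.02 pos [0.6196 0.323  0.1038] F [ 0.5 -0.1  0.3] gap 1.0 j [-0.52  0.83  0.01  1.41 -0.01  0.9   0.93]
shift [0.095 3.03  0.04 ] turn [ 0.02  -0.026  0.006]
```

View pics/a6.png

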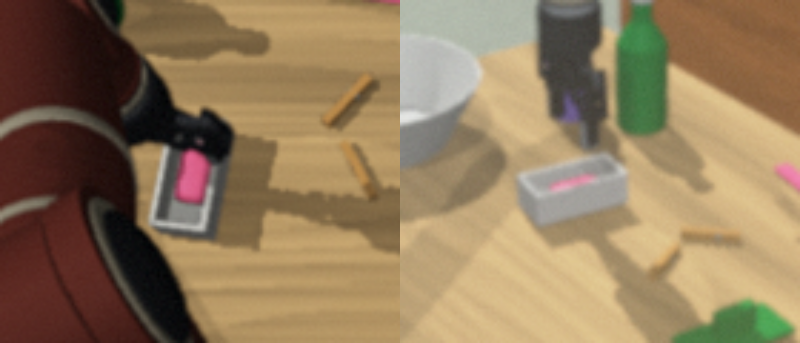

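The jaws are over the white tray with the soap; bottles and basin are clear of them. Descending.

>>> {"name": "servo_tool", "arguments": {
  "moves": [
    [[0.09, 0.8, 0.04, 0, 0, 0, 0], [0.09, 1.6, 0.04, 0, 0, 0, 0], [0.09, 2.4, 0.04, 0, 0, 0, 0], [0.09, 2.9, 0.04, 0, 0, 0, 0], [0.09, 3.03, 0.04, 0, 0, 0, 0]]
  ]
}}

```text
t: 17.65
position: [0.6172, 0.3258, 0.0251]
orientation: [-1.267, -1.111, 1.116]
contact_force: [-0.3, 0.1, -0.1]
finger_gap: 0.998
```

>>> {"name": "servo_tool", "arguments": {
  "moves": [
    [[0, 0, 0, 0, 0, 0, 0], [0, 0, 0, 0, 0, 0, 0]]
  ]
}}

```text
t: 17.9
position: [0.6185, 0.3266, 0.0277]
orientation: [-1.268, -1.115, 1.112]
contact_force: [-0.5, 0.2, -0.0]
finger_gap: 0.997
```

```bash
python3 mv.py 0.619 0.3255 0.028 -0.1286
```

```text
t 17.9 pos [0.6185 0.3266 0.0277] F [-0.5  0.2 -0. ] gap 0.997 j [-0.52  0.92  0.01  1.45 -0.01  0.77  0.93]
shift [-0.041 -0.013 -0.026] turn [ 0.016 -0.007  0.012]
```

>>> {"name": "servo_tool", "arguments": {
  "moves": [
    [[-0.03, 0, 0, 0, 0, 0, 0.3], [-0.03, 0, 0, 0, 0, 0, 0.6], [-0.03, 0, 0, 0, 0, 0, 0.6], [-0.03, 0, 0, 0, 0, 0, 0.6], [-0.03, 0, 0, 0, 0, 0, 0.6]]
  ]
}}

```text
t: 18.52
position: [0.6183, 0.3255, 0.0276]
orientation: [-1.268, -1.114, 1.113]
contact_force: [-0.6, -0.0, 5.0]
finger_gap: 0.693
```

>>> {"name": "servo_tool", "arguments": {
  "moves": [
    [[0, -0.3, 0, 0, 0, 0, 0.6], [0, -1.2, 0, 0, 0, 0, 0.6], [0, -2.6, 0, 0, 0, 0, 0.6], [0, -4.2, 0, 0, 0, 0, 0.6], [0, -6, 0, 0, 0, 0, 0.6]]
  ]
}}

```text
t: 19.15
position: [0.6167, 0.3253, 0.1766]
orientation: [-1.266, -1.111, 1.116]
contact_force: [0.6, -0.4, -1.7]
finger_gap: 0.693
```

```bash
python3 mv.py 0.4465 -0.1525 0.185 -0.326
```

```text
t 19.15 pos [0.6167 0.3253 0.1766] F [ 0.6 -0.4 -1.7] gap 0.693 j [-0.52  0.75  0.01  1.34 -0.01  1.05  0.93]
shift [-19.83   -0.293   4.297] turn [-0.031  2.26  -0.021]
```

>>> {"name": "servo_tool", "arguments": {
  "moves": [
    [[-1, -0.2, 0.2, 0, 0, 0, 0.6], [-2.5, -0.3, 0.54, 0, 0.2, 0, 0.6], [-4.4, -0.3, 0.95, 0, 0.5, 0, 0.6], [-6.3, -0.3, 1.36, 0, 0.8, 0, 0.6], [-8.2, -0.3, 1.77, 0, 1.1, 0, 0.6]]
  ]
}}

```text
t: 19.77
position: [0.5463, 0.1266, 0.1839]
orientation: [-1.307, -1.041, 1.042]
contact_force: [0.8, -0.4, -2.3]
finger_gap: 0.696
```

>>> {"name": "servo_tool", "arguments": {
  "moves": [
    [[-1.9, 0, 0.2, 0, 0.2, 0, 0.6], [-3.8, 0, 0.41, 0, 0.5, 0, 0.6], [-5.7, 0, 0.62, 0, 0.8, 0, 0.6], [-7.4, 0, 0.8, 0, 1.16, 0, 0.6], [-8.6, 0, 0.95, 0, 1.16, 0, 0.6]]
  ]
}}

```text
t: 20.4
position: [0.475, -0.0783, 0.1841]
orientation: [-1.347, -0.963, 0.965]
contact_force: [0.5, -0.1, -0.9]
finger_gap: 0.695
```

```bash
python3 mv.py 0.4465 -0.1525 0.185 -0.326
```

```text
t 20.4 pos [ 0.475  -0.0783  0.1841] F [ 0.5 -0.1 -0.9] gap 0.695 j [ 0.08  0.43  0.06  1.97 -0.03  0.74  1.4 ]
shift [-3.177 -0.034  0.121] turn [-0.011 -0.032 -0.009]
```

>>> {"name": "servo_tool", "arguments": {
  "moves": [
    [[-1.4, 0, 0.05, 0, 0, 0, 0.6], [-2.5, 0, 0.1, 0, 0, 0, 0.6], [-3.15, 0, 0.12, 0, 0, 0, 0.6], [-3.17, 0, 0.12, 0, 0, 0, 0.6], [-3.17, 0, 0.12, 0, 0, 0, 0.6]]
  ]
}}

```text
t: 21.02
position: [0.4486, -0.149, 0.1842]
orientation: [-1.345, -0.967, 0.966]
contact_force: [0.7, -0.1, -2.9]
finger_gap: 0.693
```

```bash
python3 - <<'E'
from h import *
b=ctrl.capture("side");a=ctrl.capture("top");p=ctrl.read_state()["position"]
it=[("white_tier",[p[0],p[1],-.326],p[2]-.028)]
o=overlay(b,"side",it);t=overlay(a,"top",it)
cv2.imwrite("pics/a7.png",np.hstack([t[680:1060,1000:1380],o[650:1030,900:1280]]))
E
python3 mv.py 0.4465 -0.1525 0.132 -0.326
```

```text
t 21.12 pos [ 0.4487 -0.149   0.1843] F [-0.4  0.2 -1.1] gap 0.692 j [ 0.23  0.42  0.06  2.   -0.04  0.73  1.56]
shift [-0.164  2.091  0.038] turn [-0.     0.025  0.009]
```

View pics/a7.png

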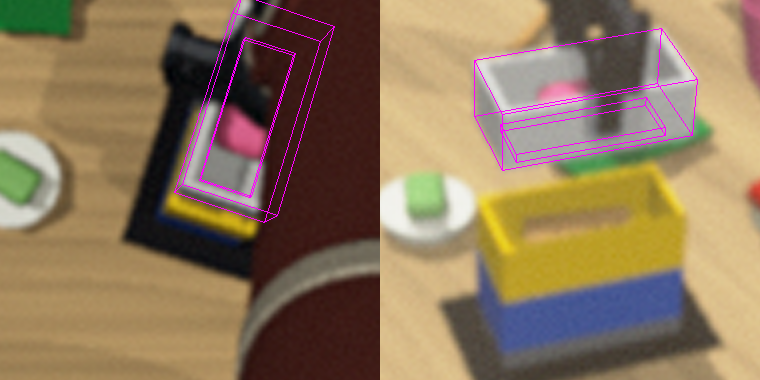

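>>> {"name": "servo_tool", "arguments": {
  "moves": [
    [[-0.16, 0.7, 0.04, 0, 0, 0, 0.6], [-0.16, 1.4, 0.04, 0, 0, 0, 0.6], [-0.16, 1.9, 0.04, 0, 0, 0, 0.6], [-0.16, 2.05, 0.04, 0, 0, 0, 0.6], [-0.16, 2.05, 0.04, 0, 0, 0, 0.6]]
  ]
}}

```text
t: 21.75
position: [0.4461, -0.1537, 0.1331]
orientation: [-1.346, -0.966, 0.966]
contact_force: [0.2, -0.6, -1.9]
finger_gap: 0.696
```

```bash
python3 - <<'E'
from h import *
b=ctrl.capture("side");a=ctrl.capture("top");p=ctrl.read_state()["position"]
it=[("white_tier",[p[0],p[1],-.326],p[2]-.028),("yellow_tier",[.4465,-.1525,-.326],.054)]
o=overlay(b,"side",it);t=overlay(a,"top",it)
cv2.imwrite("pics/a8.png",np.hstack([t[680:1060,1000:1380],o[700:1080,900:1280]]))
E
python3 mv.py 0.4465 -0.1525 0.124 -0.326
```

```text
t 21.85 pos [ 0.4463 -0.154   0.1335] F [-0.2 -0.5 -2.3] gap 0.693 j [ 0.25  0.5   0.05  2.05 -0.04  0.59  1.58]
shift [0.057 0.382 0.013] turn [ 0.013 -0.003  0.   ]
```

View pics/a8.png

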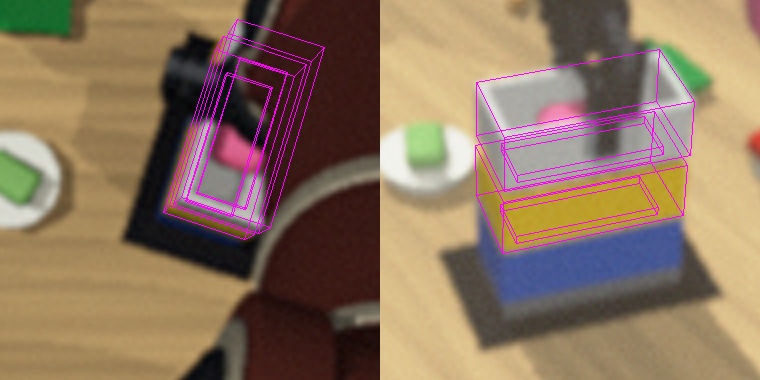

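Aligned in the side view; the top view hints at 2–3 mm, well within the play. Seating, then I'll measure.

>>> {"name": "servo_tool", "arguments": {
  "moves": [
    [[0.05, 0.1, 0, 0, 0, 0, 0.6], [0.05, 0.2, 0, 0, 0, 0, 0.6], [0.05, 0.3, 0, 0, 0, 0, 0.6], [0.05, 0.36, 0, 0, 0, 0, 0.6], [0.05, 0.36, 0, 0, 0, 0, 0.6]]
  ]
}}

```text
t: 22.48
position: [0.4462, -0.1527, 0.1239]
orientation: [-1.346, -0.965, 0.966]
contact_force: [-0.3, -0.6, -1.6]
finger_gap: 0.694
```

>>> {"name": "servo_tool", "arguments": {
  "moves": [
    [[0, 0.04, 0, 0, 0, 0, 0.6], [0, 0.08, 0, 0, 0, 0, 0.6], [0, 0.08, 0, 0, 0, 0, 0.6]]
  ]
}}

```text
t: 22.85
position: [0.4464, -0.1528, 0.1235]
orientation: [-1.347, -0.966, 0.965]
contact_force: [-3.6, 0.6, 10.5]
finger_gap: 0.696
```

```bash
python3 mv.py 0.4465 -0.1525 0.124 -0.326; python3 -c "
from chk import *
check('white_tier',.096,[.446,-.1525,-.326],'c_w0',use=('side',))"
```

```text
t 22.85 pos [ 0.4464 -0.1528  0.1235] F [-3.6  0.6 10.5] gap 0.696 j [ 0.25  0.52  0.05  2.06 -0.05  0.56  1.58]
shift [ 0.013 -0.022 -0.001] turn [ 0.009 -0.005  0.001]
white_tier ('side',) [ 0.4479 -0.1518 -0.2999] 0.237
white_tier ('side',) [ 0.4479 -0.1518 -0.2999] 0.237
```

View pics/c_w0.png

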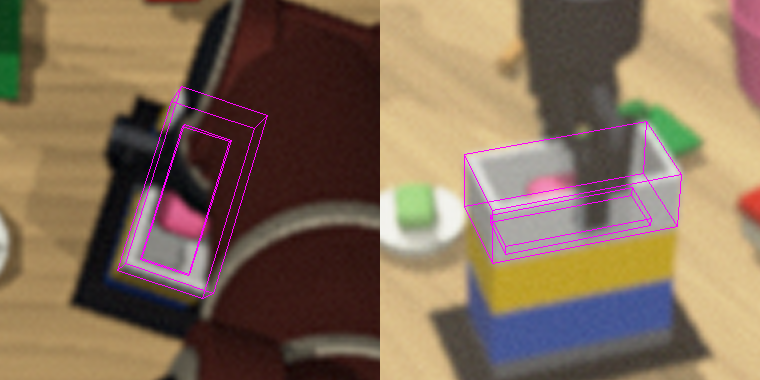

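Flush on yellow in the side view. Releasing and heading for the lid.

>>> {"name": "servo_tool", "arguments": {
  "moves": [
    [[0, 0, 0, 0, 0, 0, 0.2], [0, 0, 0, 0, 0, 0, 0], [0, 0, 0, 0, 0, 0, 0], [0, -1, 0, 0, 0, 0, 0], [0, -2.2, 0, 0, 0, 0, 0]]
  ]
}}

```text
t: 23.58
position: [0.4458, -0.1526, 0.177]
orientation: [-1.344, -0.964, 0.966]
contact_force: [0.5, 0.0, -0.3]
finger_gap: 1.003
```

```bash
python3 mv.py 0.601 -0.0147 0.15 -0.056
```

```text
t 23.57 pos [ 0.4458 -0.1526  0.177 ] F [ 0.5  0.  -0.3] gap 1.003 j [ 0.24  0.43  0.06  2.01 -0.04  0.71  1.57]
shift [ 7.214  1.071 -4.115] turn [-2.500e-02 -3.098e+00  1.000e-03]
```

>>> {"name": "servo_tool", "arguments": {
  "moves": [
    [[0, -0.6, -1.5, 0, -0.5, 0, 0.4], [-0.5, -0.6, -3.2, 0, -1.2, 0, 0.4], [-1, -0.6, -5, 0, -1.9, 0, 0.4], [-1.8, -0.6, -7, 0, -2.6, 0, 0.4], [-1.8, -0.6, -7, 0, -3.1, 0, 0.4]]
  ]
}}

```text
t: 24.2
position: [0.5989, -0.2549, 0.1906]
orientation: [-1.238, -1.166, 1.168]
contact_force: [-0.8, 0.5, -0.6]
finger_gap: 0.6
```

```bash
python3 -c "
from chk import *
check('white_tier',.096,[.446,-.1525,-.326],'c_w')
check('lid',0,[.601,-.0147,-.056],'c_l')
print(ctrl.read_state()['finger_gap'])"; python3 mv.py 0.601 -0.0147 0.10 -0.056
```

```text
white_tier ('top', 'side') [ 0.4466 -0.1533 -0.3201] 0.176
white_tier ('top',) [ 0.4464 -0.1535 -0.3166] 0.044
white_tier ('side',) [ 0.4478 -0.1524 -0.32  ] 0.127
lid ('top', 'side') [ 0.7775  0.1589 -3.1486] 2.0
lid ('top',) [ 0.6012 -0.0148 -0.0561] 0.121
lid ('side',) [ 0.7943 -0.008  -2.556 ] 1.0
0.600051981624052
t 24.4 pos [ 0.5967 -0.2501  0.1918] F [0.3 0.2 0.1] gap 0.6 j [ 0.37  0.66 -0.01  1.49  0.01  0.99  1.87]
shift [9.407 3.684 0.346] turn [-0.018  0.006  0.015]
```

View pics/c_w.png

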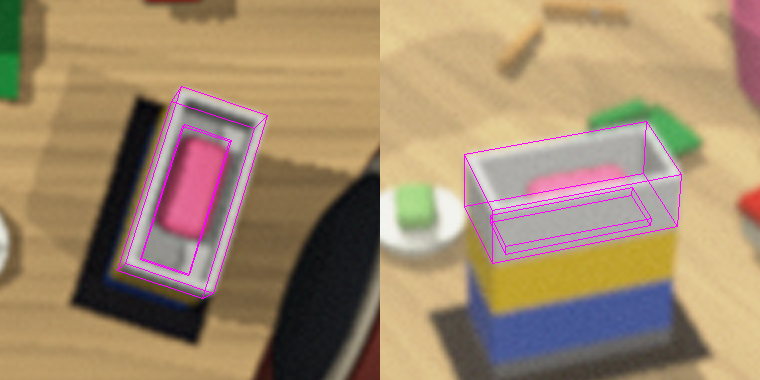

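View pics/c_l.png

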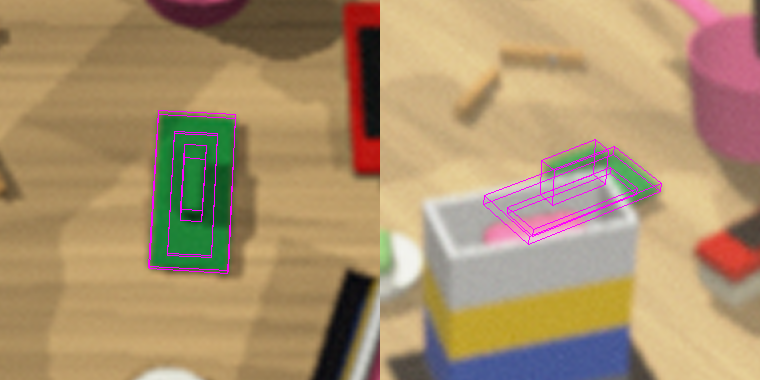

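White is seated: top-view fit within 1 mm, flush in side view. The lid's top-view fit repeats (0.6012, -0.0148, -0.056). Its side view is part-hidden by the stack, but the visible green agrees. Moving to the lid.

>>> {"name": "servo_tool", "arguments": {
  "moves": [
    [[2, 0, 0.08, 0, 0, 0, 0.55], [4, 0, 0.15, 0, 0, 0, 0.6], [6, 0, 0.22, 0, 0, 0, 0.65], [8, 0.6, 0.29, 0, 0, 0, 0.65], [9.4, 1.8, 0.35, 0, 0, 0, 0.65]]
  ]
}}

```text
t: 25.02
position: [0.6021, -0.012, 0.1487]
orientation: [-1.235, -1.175, 1.167]
contact_force: [1.1, -0.5, -0.4]
finger_gap: 0.352
```

>>> {"name": "servo_tool", "arguments": {
  "moves": [
    [[0, 1, 0, 0, 0, 0, 0.65], [0, 1.8, 0, 0, 0, 0, 0.65], [0, 1.8, 0, 0, 0, 0, 0.65], [0, 1.8, 0, 0, 0, 0, 0.65]]
  ]
}}

```text
t: 25.52
position: [0.6022, -0.016, 0.1032]
orientation: [-1.236, -1.169, 1.167]
contact_force: [0.8, 0.0, 0.4]
finger_gap: 0.351
```

```bash
python3 - <<'E'
from h import *
b=ctrl.capture("side");a=ctrl.capture("top")
it=[("lid",[.6012,-.0148,-.056],0)]
o=overlay(b,"side",it);t=overlay(a,"top",it)
cv2.imwrite("pics/a9.png",np.hstack([t[440:820,840:1220],o[560:940,960:1340]]))
E
python3 mv.py 0.6012 -0.0148 0.034 -0.056
```

```text
t 25.62 pos [ 0.6026 -0.0163  0.1035] F [0.3 0.6 0.7] gap 0.352 j [-0.    0.7  -0.01  1.71  0.01  0.72  1.5 ]
shift [0.055 2.778 0.066] turn [0.027 0.001 0.002]
```

View pics/a9.png

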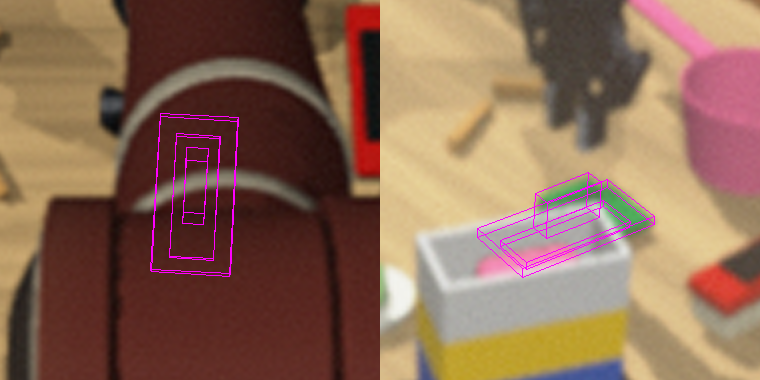

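Run:
```python
from h import *
s=ctrl.read_state();Rm=R.from_rotvec(s["orientation"])
for dx in(-.022,.022):
  for dy in(.011,0.004,.018):
    p=s["position"]+Rm.apply([dx,dy,0]);print(dx,dy,((proj("side",p)[0]+.5)*4-[960-380,560]).round())
```

```text
-0.022 0.011 [592. 151.]
-0.022 0.004 [592. 143.]
-0.022 0.018 [591. 159.]
0.022 0.011 [556. 123.]
0.022 0.004 [557. 115.]
0.022 0.018 [556. 131.]
```

The observed tips (590,149) and (557,125) match 11 mm ahead of the TCP and straddle the fin. Descending.

>>> {"name": "servo_tool", "arguments": {
  "moves": [
    [[0.05, 0.8, 0.06, 0, 0, 0, 0.65], [0.05, 1.6, 0.06, 0, 0, 0, 0.65], [0.05, 2.3, 0.06, 0, 0, 0, 0.65], [0.05, 2.6, 0.06, 0, 0, 0, 0.65], [0.05, 2.78, 0.06, 0, 0, 0, 0.65]]
  ]
}}

```text
t: 26.25
position: [0.6008, -0.015, 0.0325]
orientation: [-1.235, -1.168, 1.168]
contact_force: [-0.2, 0.7, 0.1]
finger_gap: 0.348
```

>>> {"name": "servo_tool", "arguments": {
  "moves": [
    [[0, 0.05, 0, 0, 0, 0, 0.65], [0, 0.1, 0, 0, 0, 0, 0.65], [0, 0.1, 0, 0, 0, 0, 0.65]]
  ]
}}

```text
t: 26.62
position: [0.6008, -0.015, 0.0304]
orientation: [-1.236, -1.168, 1.168]
contact_force: [0.4, 0.8, 0.7]
finger_gap: 0.354
```

```bash
python3 mv.py 0.6012 -0.0148 0.031 -0.056
```

```text
t 26.62 pos [ 0.6008 -0.015   0.0304] F [0.4 0.8 0.7] gap 0.354 j [-0.01  0.81 -0.01  1.76  0.01  0.58  1.49]
shift [ 0.01  -0.026 -0.017] turn [ 0.006  0.001 -0.   ]
```

>>> {"name": "servo_tool", "arguments": {
  "moves": [
    [[0, 0, 0, 0, 0, 0, 0.85], [0, 0, 0, 0, 0, 0, 0.95], [0, 0, 0, 0, 0, 0, 0.95], [0, 0, 0, 0, 0, 0, 0.95]]
  ]
}}

```text
t: 27.12
position: [0.6009, -0.0151, 0.0304]
orientation: [-1.236, -1.168, 1.168]
contact_force: [1.2, -1.1, 3.5]
finger_gap: 0.182
```

>>> {"name": "servo_tool", "arguments": {
  "moves": [
    [[0, -0.3, 0, 0, 0, 0, 0.95], [0, -1.2, 0, 0, 0, 0, 0.95], [0, -2.8, 0, 0, 0, 0, 0.95], [0, -4.8, 0, 0, 0, 0, 0.95], [0, -6.8, 0, 0, 0, 0, 0.95]]
  ]
}}

```text
t: 27.75
position: [0.5999, -0.0149, 0.2013]
orientation: [-1.234, -1.167, 1.169]
contact_force: [0.5, -0.2, -1.7]
finger_gap: 0.185
```

>>> {"name": "servo_tool", "arguments": {
  "moves": [
    [[0, -1, 0, 0, 0, 0, 0.95], [0, -1.2, 0, 0, 0, 0, 0.95]]
  ]
}}

```text
t: 28.0
position: [0.6011, -0.0149, 0.2319]
orientation: [-1.237, -1.171, 1.166]
contact_force: [0.2, -0.0, -2.1]
finger_gap: 0.178
```

```bash
python3 mv.py 0.4465 -0.1527 0.225 -0.324
```

```text
t 28.0 pos [ 0.6011 -0.0149  0.2319] F [ 0.2 -0.  -2.1] gap 0.178 j [-0.01  0.55 -0.01  1.59  0.    1.    1.5 ]
shift [-5.849  0.256  5.869] turn [0.038 3.074 0.008]
```

>>> {"name": "servo_tool", "arguments": {
  "moves": [
    [[-0.8, 0, 0.8, 0, 0.4, 0, 0.95], [-2, 0, 2, 0, 1.1, 0, 0.95], [-3.3, 0, 3.3, 0, 1.8, 0, 0.95], [-4.5, 0, 4.5, 0, 2.5, 0, 0.95], [-5.4, 0, 5.4, 0, 3.07, 0, 0.95]]
  ]
}}

```text
t: 28.62
position: [0.4554, -0.1433, 0.2285]
orientation: [-1.343, -0.962, 0.967]
contact_force: [-0.3, -0.4, -0.8]
finger_gap: 0.182
```

>>> {"name": "servo_tool", "arguments": {
  "moves": [
    [[0, 0, 0, 0, 0, 0, 0.95], [0, 0, 0, 0, 0, 0, 0.95]]
  ]
}}

```text
t: 28.88
position: [0.4582, -0.1414, 0.2292]
orientation: [-1.343, -0.968, 0.968]
contact_force: [0.3, 0.7, -1.0]
finger_gap: 0.182
```

```bash
python3 mv.py 0.4465 -0.1527 0.19 -0.324
```

```text
t 28.88 pos [ 0.4582 -0.1414  0.2292] F [ 0.3  0.7 -1. ] gap 0.182 j [ 0.2   0.37  0.08  1.92 -0.04  0.86  1.54]
shift [-0.578  1.569  0.298] turn [-0.018  0.015  0.006]
```

>>> {"name": "servo_tool", "arguments": {
  "moves": [
    [[-0.4, 0, 0.2, 0, 0, 0, 0.95], [-0.58, 0.5, 0.3, 0, 0, 0, 0.95], [-0.58, 1.1, 0.3, 0, 0, 0, 0.95], [-0.58, 1.3, 0.3, 0, 0, 0, 0.95], [-0.58, 1.3, 0.3, 0, 0, 0, 0.95]]
  ]
}}

```text
t: 29.5
position: [0.4463, -0.1535, 0.197]
orientation: [-1.344, -0.967, 0.968]
contact_force: [0.8, 0.1, -1.6]
finger_gap: 0.184
```

```bash
python3 - <<'E'
from h import *
b=ctrl.capture("side");a=ctrl.capture("top");p=ctrl.read_state()["position"]
it=[("lid",[p[0],p[1],-.324],p[2]-.0304)]
o=overlay(b,"side",it);t=overlay(a,"top",it)
cv2.imwrite("pics/a10.png",np.hstack([t[640:1020,980:1360],o[600:980,900:1280]]))
E
python3 mv.py 0.4465 -0.1527 0.169 -0.324
```

```text
t 29.6 pos [ 0.4468 -0.1537  0.1978] F [ 0.3  0.3 -0.9] gap 0.178 j [ 0.23  0.4   0.08  1.98 -0.04  0.76  1.58]
shift [0.033 1.15  0.024] turn [ 0.007  0.005 -0.   ]
```

View pics/a10.png

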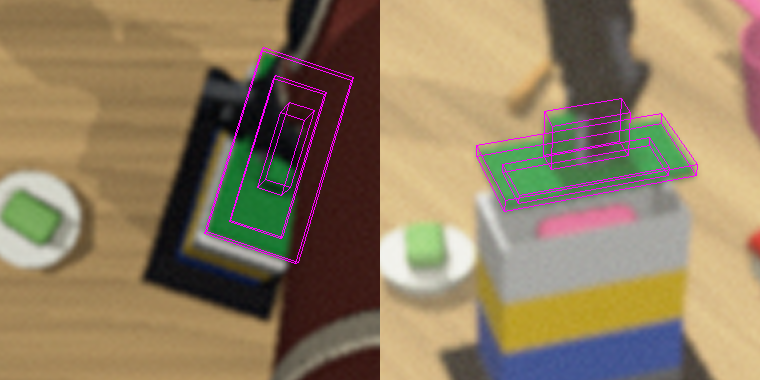

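The lid matches its predicted outline above the stack and is parallel to it. Lowering; seat height is about TCP 0.168.

>>> {"name": "servo_tool", "arguments": {
  "moves": [
    [[0.03, 0.4, 0.02, 0, 0, 0, 0.95], [0.03, 0.7, 0.02, 0, 0, 0, 0.95], [0.03, 0.9, 0.02, 0, 0, 0, 0.95], [0.03, 1.02, 0.02, 0, 0, 0, 0.95], [0.03, 1.02, 0.02, 0, 0, 0, 0.95]]
  ]
}}

```text
t: 30.22
position: [0.4462, -0.1527, 0.1718]
orientation: [-1.345, -0.967, 0.968]
contact_force: [-0.8, -0.1, -0.9]
finger_gap: 0.176
```

>>> {"name": "servo_tool", "arguments": {
  "moves": [
    [[0, 0.06, 0, 0, 0, 0, 0.95], [0, 0.12, 0, 0, 0, 0, 0.95], [0, 0.18, 0, 0, 0, 0, 0.95], [0, 0.18, 0, 0, 0, 0, 0.95]]
  ]
}}

```text
t: 30.72
position: [0.4464, -0.1528, 0.1683]
orientation: [-1.346, -0.968, 0.967]
contact_force: [-1.7, -0.3, 4.6]
finger_gap: 0.18
```

```bash
python3 mv.py 0.4465 -0.1527 0.168 -0.324
```

```text
t 30.73 pos [ 0.4464 -0.1528  0.1683] F [-1.7 -0.3  4.6] gap 0.18 j [ 0.23  0.45  0.07  2.02 -0.05  0.68  1.58]
shift [ 0.006  0.013 -0.004] turn [0.006 0.001 0.001]
```

Contact at the seat height. Releasing gently and backing off.

>>> {"name": "servo_tool", "arguments": {
  "moves": [
    [[0, 0.03, 0, 0, 0, 0, 0.95], [0, 0.03, 0, 0, 0, 0, 0.8], [0, 0, 0, 0, 0, 0, 0.5], [0, 0, 0, 0, 0, 0, 0.5], [0, -0.8, 0, 0, 0, 0, 0.5]]
  ]
}}

```text
t: 31.35
position: [0.4452, -0.1524, 0.1865]
orientation: [-1.342, -0.965, 0.969]
contact_force: [1.4, -0.1, 0.1]
finger_gap: 0.497
```

>>> {"name": "servo_tool", "arguments": {
  "moves": [
    [[0, -1.5, 0, 0, 0, 0, 0.4], [0, -2.5, 0, 0, 0, 0, 0.4], [0, -2.5, -2, 0, 0, 0, 0.2], [-1, -2.5, -4, 0, 0, 0, 0], [-2, -2.5, -6, 0, 0, 0, 0]]
  ]
}}

```text
t: 31.98
position: [0.574, -0.2484, 0.25]
orientation: [-1.345, -0.969, 0.968]
contact_force: [0.7, 0.8, 0.4]
finger_gap: 1.003
```

>>> {"name": "servo_tool", "arguments": {
  "moves": [
    [[-1, 0, -1, 0, 0, 0, 0], [-1.5, 0, -1.5, 0, 0, 0, 0], [-1.5, 0, -1.5, 0, 0, 0, 0]]
  ]
}}

```text
t: 32.35
position: [0.5958, -0.2969, 0.2489]
orientation: [-1.345, -0.964, 0.967]
contact_force: [-0.7, -0.4, -0.3]
finger_gap: 1.001
```

```bash
python3 -c "
from chk import *
check('lid',.138,[.4465,-.1527,-.324],'c_lid')
for n in('top','side'): cv2.imwrite(f'pics/{n}f.png',cv2.resize(ctrl.capture(n)[:,:,::-1],(640,480)))
s=ctrl.read_state();print(s['t'],s['position'],s['contact_force'])"
```

```text
lid ('top', 'side') [ 0.3013 -0.0253 -1.6536] 2.0
lid ('top',) [ 0.4464 -0.1523 -0.3359] 0.103
lid ('side',) [ 0.2865 -0.0527 -1.824 ] 1.0
32.55 [ 0.59611843 -0.29379298  0.25012982] [ 0.80678204  0.5864976  -0.0383146 ]
```

View pics/c_lid.png

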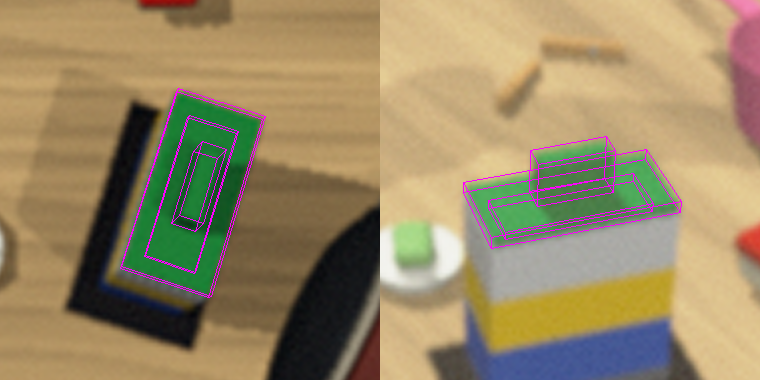

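View pics/topf.png

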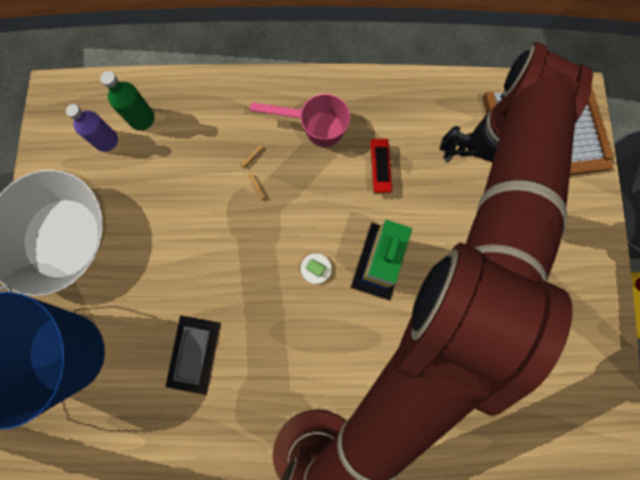

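View pics/sidef.png

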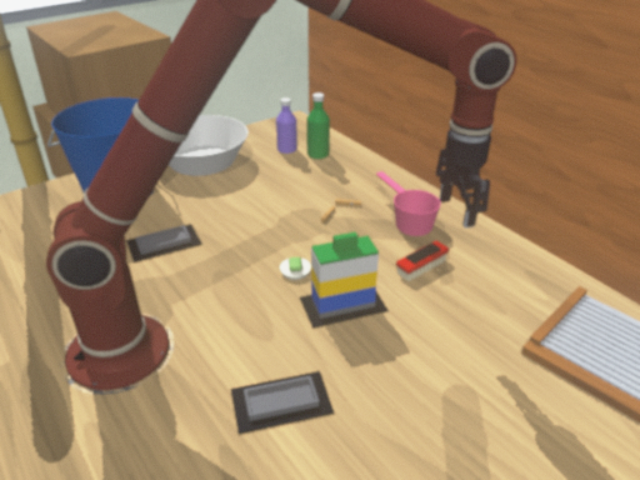

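The stack (blue, yellow, white, green lid) stands straight on the farthest base. The lid outline matches the seated pose in both views. Brush, dipper and dish are where they were, and the gripper is clear. Handing in.

```bash
python3 -c "
from cell import ctrl
print(ctrl.close_job())"
```

```text
the job is handed in; nothing more can be done
None
```

The organiser is back together on the black base farthest from the robot (0.47 m out; the two look-alikes were at about 0.36 and 0.35 m). I stacked blue, yellow, white, then the green lid, one at a time and upright. The job was handed in at about 32.6 s.

**Seating:** Each piece met contact at its expected seat height, with 5–16 N on the tool. After release, the fits put every piece within 1–2 mm and about 2° of the base's pose. The outlines looked flush in both the top and side views.

**Left alone:** The brush, dipper and soap dish looked to be where they started in the final pictures; I did not measure them. The gripper was clear of everything when I handed in.

**Checks that failed or disagreed:**
- The side-view colour fit for the lid never worked (its colour mask failed), before or after placing. I relied on the lid's top-view fit, which was within 1 mm and 0.7°, and on the overlay matching in the side view.
- While I lowered the white tier, the top overlay suggested a 2–3 mm offset. The fit after release did not confirm it.
- Side-only yaw for the blue tier differed from the top view by about 3°. The two-view fit agreed with the base.

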